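# Clear the specimen plate and hold the stone block against its stop

### The job

Take the wooden scraper block and sweep the four loose stone chips off the specimen plate into the steel tray tucked under its edge (with the scraper, not your fingers), then lay the scraper back on the bench. Set the sawn stone block flat on the plate, narrow end towards the stop bar and centred on the two rubber buffers, and press it squarely against both buffers with a steady push of about 10 N, never ramming it. Keep that push up for a good three seconds and finish while still holding it there, ready for a colleague to swing the stage clips over and tighten them; leave the bottle, mouse, resin mount and objective alone.

Things in the scene. Friction and masses are not known exactly. Their poses are not given: they have to be found in the camera images.
- plate: The specimen plate, fixed to the bench: dark grey anodised aluminium, 200 (its x) x 240 (its y) x 12 mm, on four feet, its upper face 30 mm above the bench. Origin: centre of the plate, at bench height. Its x axis points towards the stop bar along the far side, its y axis towards the chip tray; z up. Upper face is free from x = -100 to +51 mm (buffers) and over the whole width in y.
- plate_top (a point): Centre of the plate's upper face, 30 mm above the plate's origin; axes as the plate's.
- stop: The stop bar across the plate near its far edge: bare aluminium, 22 x 190 mm, 26 mm high above the plate, front face at plate x = +62 mm. Same origin and axes as the plate. It carries the two rubber buffers, and near its ends (plate y = +-82 mm) two stage clips with knurled nuts, up to 62 mm above the plate, their spring leaves, 47 mm above the plate, swung outwards to about plate x = +110, y = +-157 mm, out of the way.
- buffer_left_face (a point): Centre of the front face of the rubber buffer on the +y side: plate x = +51 mm, y = +15 mm, 16 mm above the plate. Round, 14 mm in diameter, pointing in plate -x.
- buffer_right_face (a point): The same for the buffer on the -y side: plate x = +51 mm, y = -15 mm.
- buffer_left (a joint): How far the +y buffer is pressed in (towards plate +x), in m: 0 free, at most 0.006. It yields like a spring, 3 N per mm.
- buffer_right (a joint): The same for the -y buffer, also 3 N per mm: about 10 N in all presses both in by 1.7 mm.
- tray: The chip tray, fixed, an open sheet-steel tray of 190 (x) x 130 (y) mm, 16 mm high, walls and floor 2 mm, at the plate's +y edge and reaching 12 mm under it. Origin: centre of its underside, on the bench; axes parallel to the plate's.
- scraper: The scraper block, loose, 0.16 kg: a wooden block with a black plastic sole, 130 (its x) x 30 (its y) mm, standing on its sole on the bench; the foot is 22 mm high and a straight wooden grip 86 x 22 mm (across: 22 mm, along its y) rises from it to 67 mm. Origin: centre of the sole's underside; z up.
- scraper_grip (a point): Point in the middle of the scraper's grip, 48 mm above its sole; axes as the scraper's.
- block: The sawn stone block, loose, about 0.42 kg: 80 (its x) x 50 (its y) x 40 mm high, grey stone with a polished top, lying on the bench. Origin: centre of its underside.
- block_mid (a point): Centre of the stone block, 20 mm above its underside; x along its 80 mm length, y across its 50 mm width, z up. Pressed home it lies with its length along plate x.
- chip1_mid (a point): Centre of stone chip 1: a rough faceted grey chip about 24 mm across and 12 to 15 mm high, 11 to 14 g, loose on the plate.
- chip2_mid (a point): Centre of stone chip 2: a rough faceted grey chip about 24 mm across and 12 to 15 mm high, 11 to 14 g, loose on the plate.
- chip3_mid (a point): Centre of stone chip 3: a rough faceted grey chip about 24 mm across and 12 to 15 mm high, 11 to 14 g, loose on the plate.
- chip4_mid (a point): Centre of stone chip 4: a rough faceted grey chip about 24 mm across and 12 to 15 mm high, 11 to 14 g, loose on the plate.
- oil_bottle: Bystander: small amber bottle with a black cap, 28 mm in diameter, 62 mm high. Origin: centre of its underside.
- mouse: Bystander: grey computer mouse, 105 x 58 x 30 mm. Origin: centre of its underside.
- resin_mount: Bystander: round resin specimen mount, 30 mm in diameter, 18 mm high. Origin: centre of its underside.
- objective: Bystander: steel microscope objective standing on its thread, 28 mm in diameter, 46 mm high. Origin: centre of its underside.
Not all that is in view belongs to the job. Leave any purple or red look-alike of the block alone. Of the things shaped like the scraper, the wooden one is meant.

How it is judged:
By the outcome, as a careful person would: the job done as asked, in the order asked, and still so for the second after the job is handed in, while the arm keeps its last pose, push and grip.
It also fails if it takes over 72 s, if anything falls off the work surface, if the arm or the gripper's body presses on something with over 40 N, if the wrist force passes 120 N, or if a joint passes its speed limit or range.

### The arm

A 6-joint arm with a two-finger parallel gripper is mounted at the origin on the work surface. World frame = base frame: x ahead of the robot, y to its left, z up, the work surface at z = 0. Lengths are in m, angles in rad, forces in N, time in s.
With the tool pointing down it reaches from about 0.225 to 0.725 m from the base axis. Payload 3.1 kg.
Tool frame: the origin (TCP) lies on the front face of the gripper's body, between the roots of the fingers; the fingertips stand 73 mm ahead of it and the grasp point (between the pads) lies 54 mm ahead of it; z points along the fingers, y is the line along which they close (so a half turn about z gives the same grasp; the last joint's range is limited). The gripper opens to 85 mm and grips with 20 to 120 N. Pads are 22 mm wide; open, the fingers measure 114 mm over their backs; the gripper's body (76 mm by 85 mm) begins 54 mm behind the grasp point. The pads swing forward as they close: fully open they stand 13 mm farther back than shut.
Start: joints at [-1.36, 0.048, 0.099, 1.622, 0, 1.443], TCP at [0.174, -0.495, 0.304] pointing down, gripper open.
Joint ranges: [-2.91, 2.91], [-0.99, 1.94], [-1.21, 1.42], [-2.12, 2.29], [-1.49, 1.47], [-3.14, 3.14]. Speed limits (rad/s): [2.79, 2.79, 3.14, 3.14, 3.14, 3.14].

### API

Orientations are given as [roll, pitch, yaw] about the fixed x, y, z axes, in that order (R = Rz(yaw) Ry(pitch) Rx(roll)).
In Python, from plant import robot, cams, finish_job gives the robot as it stands.
- The arm moves only by the tool jog_arm, never from a script. Its argument "moves" is a list that holds one entry, the list of rows, each a list of 6 numbers: the shift along the tool's x, y, z as a fraction of full scale, then the turn, a rotation vector about the tool's x, y, z as a fraction of full scale. A call has 1 to 8 rows; each row is the pose to reach, as a shift and turn from the pose commanded when the call began, along the tool's axes at that moment; what a row does not reach only later rows make up. Full scale, the value 1, is 0.25 m for a shift and 90 degrees for a turn. A row lasts 1/10 s, in which the tool goes at most 50 mm and 8.59 degrees, less where a joint would pass 70% of its speed; a pose out of reach is approached as far as the arm can. A call with a number of a shift or a turn outside -1 to 1 is refused whole. A call with a gripper value outside its range is refused whole. "gripper" is the closure, from -1 (fully open) to 1 (shut), set as the call begins (left out, the last holds). The fingers move at their own pace and stop on an object; "force" is the grip in N (left out, the last holds). Time passes only in rows, so rows that repeat a pose let the fingers close. It gives the time, the measured TCP pose, the force, the opening and the grip force at its end, in the units of the state.
- robot.sense(): the state, without advancing time (a new reading comes with each control period).
- cams.read_camera(name): name is "side" or "top"; returns a dict with "image" (420x560x3 uint8, red, green, blue), "fx", "fy", "cx", "cy" (pixels), "xyz" and "rotation" of the camera in the world. Camera axes: x right, y down, z forward; pixel columns grow to the right and rows downward; lengths in m; the calibration is good to about 2 mm. A picture is of the moment at which its call begins. There is no depth.
- finish_job(): hands the job in; it is judged then, once.
The state is a dict: "time_s": time; "joints": joint angles; "joint_velocities": joint speeds; "effort": joint torques, N m; "ee_pos": TCP position; "orientation": TCP orientation; "wrist_force": force on the tool from outside, world axes, zero at the start; "wrist_torque": the same for the moment, N m; "finger_gap": finger opening in m; "gripper_force": force on a finger pad.
Only numpy, scipy, OpenCV 4.12 (cv2) and the standard library are available. Lean on these libraries where they do the work, as an engineer would, in place of code of your own. Each camera call takes 0.05 s, during which the arm holds its last target. There are 200 camera calls.

## Working session

There is one attempt and no reset: what is moved stays moved. The work goes in short steps, Python scripts to look and compute and a tool call to move; the robot and the scene stay as the last step left them, time stands still between calls to the robot, and variables do not carry over. Pictures are saved under pics/ and viewed, at most 10 in all, crops included, and the job is handed in when it is done.

Besides the shell and the picture viewer there is one more tool, called by a JSON object that holds its "api" and its "payload", one argument or row to a line. jog_arm: Moves the arm, as the interface text tells. Shift numbers are shares of 0.25 m and turn numbers shares of 90 degrees, none past 1 either way. Its arguments: {"type":"object","properties":{"moves":{"type":"array","items":{"type":"array","items":{"type":"array","items":{"type":"number","minimum":-1,"maximum":1}}}},"gripper":{"type":"number"},"force":{"type":"number"}},"required":["moves"]}

```bash
ls; mkdir -p pics
python3 - <<'E'
from plant import robot,cams
import cv2,numpy as np,pickle
d={}
for n in("top","side"):
    c=cams.read_camera(n);d[n]=c
    cv2.imwrite(f"pics/{n}0.png",c["image"][:,:,::-1])
    print(n,c["fx"],c["fy"],c["cx"],c["cy"],c["xyz"],np.round(c["rotation"],4).tolist())
pickle.dump(d,open("c0.pkl","wb"))
print(robot.sense())
E
```

```text
pics
top 420.6271248100539 420.6271248100539 272.04741994149845 217.63137003916225 [0.46032212 0.00308794 1.05087606] [-3.0504, -0.0274, -1.5579]
side 393.3964683566881 393.3964683566881 277.4520323370017 211.7858063294181 [0.32173237 0.66255626 0.65851783] [-2.259, 0.0133, -2.7894]
{'time_s': 0.1, 'joints': array([-1.35979201e+00,  4.87157037e-02,  9.77648516e-02,  1.62200838e+00,
       -4.28120991e-06,  1.44302565e+00]), 'joint_velocities': array([ 0.00052935, -0.00062453,  0.00336023, -0.00040346, -0.0011737 ,
        0.000562  ]), 'effort': array([ 2.24341638e-03, -3.39850187e+01,  3.20936430e+01,  1.57736364e-02,
       -1.62442484e-04, -4.59753750e-06]), 'ee_pos': array([ 0.17439264, -0.49477092,  0.30281894]), 'orientation': array([-3.13944684e+00, -2.71357653e-04,  3.38774703e-01]), 'wrist_force': array([ 0.14950261, -0.70093234,  0.20407037]), 'wrist_torque': array([ 0.00374373, -0.01369196,  0.09084996]), 'gripper_force': 0.0, 'finger_gap': 0.08522441055414477}
```

View pics/top0.png

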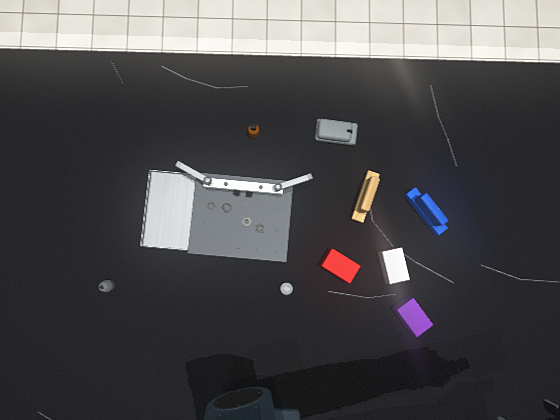

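View pics/side0.png

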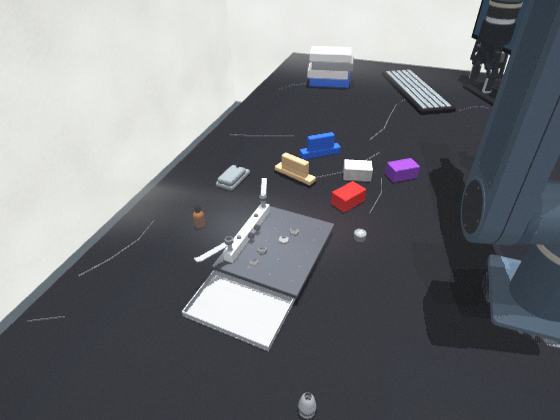

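The top view shows these candidates:
- **Scraper:** the wooden one is at (366,196). The blue look-alike is at (428,211).
- **Block:** the grey-white one is at (395,265). The red (341,265) and purple (415,317) ones are look-alikes.
- **Chips:** at (211,205), (227,207), (247,221) and (260,228).
- **Plate and tray:** the plate is at about (240,220) and the tray at about (168,210).
- **Other things:** resin mount (287,288), objective (106,286), bottle (253,130) and mouse (336,131).

I choose the wooden scraper and the grey-white block, and will check both in a crop.

```bash
cat > h.py <<'E'
import numpy as np,cv2,pickle
from scipy.spatial.transform import Rotation as R
def cam(c):
    return R.from_euler("xyz",c["rotation"]).as_matrix(),np.array(c["xyz"])
def ray(c,uv,z):
    M,o=cam(c);uv=np.atleast_2d(uv).astype(float)
    d=np.c_[(uv[:,0]-c["cx"])/c["fx"],(uv[:,1]-c["cy"])/c["fy"],np.ones(len(uv))]@M.T
    return o+d*((z-o[2])/d[:,2])[:,None]
def proj(c,p):
    M,o=cam(c);q=(np.atleast_2d(p)-o)@M
    return np.c_[c["fx"]*q[:,0]/q[:,2]+c["cx"],c["fy"]*q[:,1]/q[:,2]+c["cy"]]
def blobs(c,lo,hi,box,minA=15):
    h=cv2.cvtColor(c["image"],cv2.COLOR_RGB2HSV);m=cv2.inRange(h,np.array(lo),np.array(hi))
    k=np.zeros_like(m);x0,y0,x1,y1=box;k[y0:y1,x0:x1]=255;m&=k
    cs,_=cv2.findContours(m,cv2.RETR_EXTERNAL,cv2.CHAIN_APPROX_NONE)
    return [q for q in cs if cv2.contourArea(q)>=minA]
E
python3 - <<'E'
from h import *
d=pickle.load(open("c0.pkl","rb"))
t=d["top"];s=d["side"]
def show(n,c,cs,z):
    for q in cs:
        r=cv2.minAreaRect(q);b=cv2.boxPoints(r)
        print(n,np.round(r[0],1),np.round(r[1],1),round(r[2],1),"ctr",np.round(ray(c,[r[0]],z)[0][:2],4),"boxW",np.round(ray(c,b,z)[:,:2],4).tolist())
show("wood",t,blobs(t,(8,60,60),(28,255,255),(320,150,400,240)),0.022)
show("block",t,blobs(t,(0,0,120),(179,60,255),(370,235,420,295)),0.04)
show("plate",t,blobs(t,(0,0,45),(179,90,140),(186,160,300,275),300),0.03)
show("tray",t,blobs(t,(0,0,120),(179,60,255),(130,160,197,260),300),0.01)
show("bar",t,blobs(t,(0,0,150),(179,60,255),(200,170,290,197),60),0.056)
I=t["image"]
a=cv2.resize(I[160:270,185:300],None,fx=4,fy=4,interpolation=cv2.INTER_CUBIC)
b=cv2.resize(I[160:295,320:450],None,fx=2.6,fy=2.6,interpolation=cv2.INTER_CUBIC)
H=max(a.shape[0],b.shape[0])
f=lambda x:np.pad(x,((0,H-x.shape[0]),(0,0),(0,0)))
cv2.imwrite("pics/crop.png",np.hstack([f(a),f(b)])[:,:,::-1])
E
```

```text
wood [365.9 196.4] [15.2 52.2] 18.4 ctr [ 0.6112 -0.2563] boxW [[0.5548, -0.2175], [0.6797, -0.2594], [0.6682, -0.2956], [0.5435, -0.2532]]
block [395.4 265.2] [33.8 20.9] 76.5 ctr [ 0.4427 -0.3222] boxW [[0.4759, -0.2883], [0.4883, -0.338], [0.4097, -0.3559], [0.3976, -0.3065]]
plate [242.5 217. ] [114. 113.] 90.0 ctr [0.5545 0.0483] boxW [[0.6928, 0.1894], [0.6982, -0.0885], [0.4185, -0.0905], [0.4153, 0.1807]]
tray [172.2 210.9] [57.  78.8] 6.7 ctr [0.5688 0.2229] boxW [[0.4794, 0.3], [0.6743, 0.2853], [0.66, 0.1443], [0.465, 0.1615]]
bar [242.8 185.4] [79.5  9.6] 5.4 ctr [0.6279 0.0479] boxW [[0.6239, 0.143], [0.6469, 0.1414], [0.632, -0.0478], [0.609, -0.0459]]
```

View pics/crop.png

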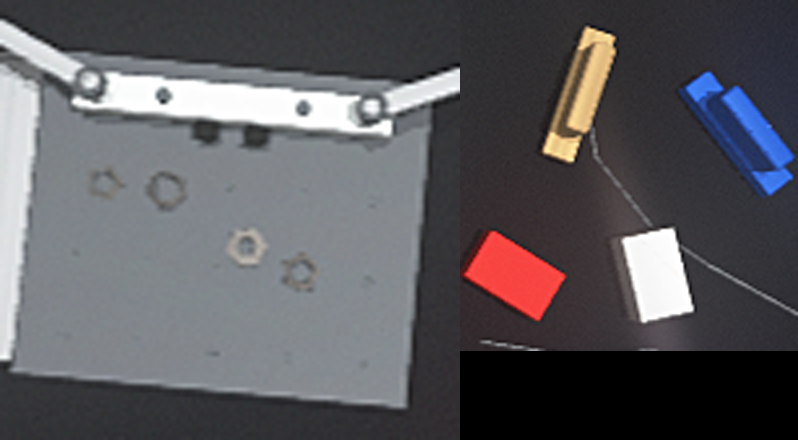

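The crop confirms the wooden scraper (the blue one is beside it) and the pale stone block (the red one is beside it). The chips are at about (211,205), (226,207), (246,221) and (260,228), and the buffers at about (237,193) and (249,194).

```bash
cat >> h.py <<'E'
def rel(T,yaw,st=None):
    """scaled shift/turn from the measured pose to TCP T with tool down at yaw(deg)"""
    from plant import robot
    st=st or robot.sense()
    A=R.from_euler("xyz",st["orientation"]);B=R.from_euler("xyz",[np.pi,0,np.radians(yaw)])
    w=(A.inv()*B).as_rotvec()
    return np.round(A.inv().apply(np.array(T)-st["ee_pos"])/0.25,4),np.round(np.degrees(w)/90,4)
E
python3 - <<'E'
from h import *
d=pickle.load(open("c0.pkl","rb"));t=d["top"];s=d["side"]
g=cv2.cvtColor(t["image"],cv2.COLOR_RGB2GRAY).astype(float)
# near edge: strongest vertical gradient per column; right edge per row
gy=cv2.GaussianBlur(g,(0,0),1)
near=[(u,240+np.argmin(np.diff(gy[240:272,u]))+.5) for u in range(195,283)]
right=[(275+np.argmin(np.diff(gy[v,275:300]))+.5,v) for v in range(200,255)]
def fit(p,z):
    W=ray(t,p,z)[:,:2].astype(np.float32);l=cv2.fitLine(W,cv2.DIST_HUBER,0,.001,.001).ravel();return l
n=fit(near,.03);r=fit(right,.03)
print("near",n,"yaw",np.degrees(np.arctan2(-n[0],n[1]))%180,"right",r,np.degrees(np.arctan2(r[1],r[0])))
a=np.linalg.solve(np.c_[n[:2],-r[:2]],r[2:]-n[2:]);C=n[2:]+a[0]*n[:2];print("corner",C)
y=np.radians(-4.6);ex=np.array([np.cos(y),np.sin(y)]);ey=np.array([-ex[1],ex[0]])
O=C+.1*ex+.12*ey;print("plate from corner",O,"from bar",np.array([.6279,.0479])-.073*ex)
# side checks
for nm,p in(("corners",[[*(O+sx*.1*ex+sy*.12*ey),.03] for sx in(-1,1) for sy in(-1,1)]),):print(nm,proj(s,p).round(1).tolist())
def P(o,yaw,x,yy,z):
    c,q=np.cos(np.radians(yaw)),np.sin(np.radians(yaw));return [o[0]+c*x-q*yy,o[1]+q*x+c*yy,z]
for q in blobs(s,(8,60,60),(28,255,255),(260,140,330,195)):
    pr=proj(s,[P((.6127,-.2527),-18.5,sx*.065,sy*.015,.0) for sx in(-1,1) for sy in(-1,1)]+[P((.6127,-.2527),-18.5,sx*.043,sy*.011,.067) for sx in(-1,1) for sy in(-1,1)])
    print("wood side",cv2.boundingRect(q),"pred",pr.min(0),pr.max(0))
for q in blobs(s,(0,0,120),(179,60,255),(335,150,383,190)):
    pr=proj(s,[P((.4427,-.3222),13.1,sx*.04,sy*.025,z) for sx in(-1,1) for sy in(-1,1) for z in(0,.04)])
    print("block side",cv2.boundingRect(q),"pred",pr.min(0),pr.max(0))
for uv in((211,205),(226.3,207),(246.3,221),(259.6,227.6)):
    w=ray(t,[uv],.037)[0][:2]-O;print("chip plate",(w@ex).round(4),(w@ey).round(4))
print(rel([.6127,-.2527,.25],161.5))
E
```

```text
near [0.07601903 0.9971064  0.45687652 0.05593578] yaw 175.64023 right [ 0.9965052  -0.08353071  0.53556013 -0.0655166 ] -4.7915406
corner [ 0.4481755  -0.05819169]
plate from corner [0.55747725 0.05340188] from bar [0.55513514 0.05375452]
corners [[334.5, 222.8], [296.3, 294.8], [260.8, 202.3], [211.1, 264.7]]
wood side (275, 152, 41, 34) pred [274.55581137 151.52356824] [316.06871154 187.71001045]
block side (344, 159, 29, 22) pred [343.25070283 158.65268814] [373.17599442 181.12127815]
chip plate 0.0185 0.0729
chip plate 0.0172 0.0356
chip plate -0.012 -0.0158
chip plate -0.0248 -0.0493
(array([ 1.9753, -0.3301,  0.2125]), array([-4.0000e-04, -1.8000e-03, -1.5788e+00]))
```

{"api": "jog_arm", "payload": {
  "moves": [
    [[0.98,-0.16,0.1,0,0,-0.75],[0.98,-0.16,0.1,0,0,-0.75],[0.98,-0.16,0.1,0,0,-0.75],[0.98,-0.16,0.1,0,0,-0.75],[0.98,-0.16,0.1,0,0,-0.75],[0.98,-0.16,0.1,0,0,-0.75],[0.98,-0.16,0.1,0,0,-0.75],[0.98,-0.16,0.1,0,0,-0.75]]
  ],
  "gripper": -1
}}

```text
time_s: 0.9
ee_pos: [0.3927, -0.3751, 0.278]
orientation: [-3.14, -0.001, 1.524]
wrist_force: [-0.2, -0.4, 1.0]
finger_gap: 0.0853
gripper_force: 0.0
```

```bash
python3 -c "
from h import *
print(rel([.6127,-.2527,.19],161.5))"
```

```text
(array([0.5297, 0.8566, 0.3515]), array([-2.000e-04, -1.200e-03, -8.241e-01]))
```

{"api": "jog_arm", "payload": {
  "moves": [
    [[0.53,0.857,0.35,0,-0.001,-0.824],[0.53,0.857,0.35,0,-0.001,-0.824],[0.53,0.857,0.35,0,-0.001,-0.824],[0.53,0.857,0.35,0,-0.001,-0.824],[0.53,0.857,0.35,0,-0.001,-0.824],[0.53,0.857,0.35,0,-0.001,-0.824],[0.53,0.857,0.35,0,-0.001,-0.824],[0.53,0.857,0.35,0,-0.001,-0.824]]
  ]
}}

```text
time_s: 1.7
ee_pos: [0.6135, -0.254, 0.1893]
orientation: [-3.141, -0.002, 2.725]
wrist_force: [-0.4, 0.2, 0.4]
finger_gap: 0.0853
gripper_force: 0.0
```

```bash
python3 -c "
from h import *
print(rel([.6127,-.2527,.101],161.5))"
```

```text
(array([0.0043, 0.0036, 0.3532]), array([-0.0003, -0.0014, -0.0597]))
```

{"api": "jog_arm", "payload": {
  "moves": [
    [[0.004,0.004,0.1,0,-0.001,-0.06],[0.004,0.004,0.2,0,-0.001,-0.06],[0.004,0.004,0.28,0,-0.001,-0.06],[0.004,0.004,0.33,0,-0.001,-0.06],[0.004,0.004,0.353,0,-0.001,-0.06],[0.004,0.004,0.353,0,-0.001,-0.06]]
  ]
}}

```text
time_s: 2.3
ee_pos: [0.6124, -0.2538, 0.1021]
orientation: [-3.141, 0.001, 2.811]
wrist_force: [-0.6, 0.2, -0.6]
finger_gap: 0.0853
gripper_force: 0.0
```

{"api": "jog_arm", "payload": {
  "moves": [
    [[0,0,0,0,0,0],[0,0,0,0,0,0],[0,0,0,0,0,0],[0,0,0,0,0,0],[0,0,0,0,0,0],[0,0,0,0,0,0],[0,0,0,0,0,0],[0,0,0,0,0,0]]
  ],
  "gripper": 1,
  "force": 50
}}

```text
time_s: 3.1
ee_pos: [0.6132, -0.2542, 0.104]
orientation: [-3.14, 0.004, 2.811]
wrist_force: [-0.4, -0.3, 3.4]
finger_gap: 0.0215
gripper_force: 51.7
```

```bash
python3 -c "
from h import *
from plant import robot
s=robot.sense();print(s)
y=np.radians(-4.6);ex=np.array([np.cos(y),np.sin(y)]);ey=np.array([-ex[1],ex[0]])
T=np.array([.5563,.0536])-.018*ex-.083*ey;print(T)
print(rel([*T,s['ee_pos'][2]],175.4))"
```

```text
{'time_s': 3.1, 'joints': array([-4.93760187e-01,  4.46548138e-01,  1.73803966e-01,  1.29403373e+00,
       -5.16616402e-04, -1.63346129e-01]), 'joint_velocities': array([-7.62381873e-04, -7.03677960e-04,  7.84140379e-05, -1.18202188e-03,
       -1.79834746e-03,  1.65090404e-03]), 'effort': array([ 7.93149113e-02, -4.54840600e+01,  2.96332437e+01, -1.57285868e-01,
       -1.88981480e-02,  7.05055310e-03]), 'ee_pos': array([ 0.61324198, -0.25423166,  0.10395389]), 'orientation': array([-3.14042943,  0.00388092,  2.81117981]), 'wrist_force': array([-0.44914889, -0.25336317,  3.4134259 ]), 'wrist_torque': array([0.00213753, 0.03159175, 0.01074001]), 'gripper_force': 51.717111468315125, 'finger_gap': 0.02154167571071}
[ 0.53170147 -0.02768907]
(array([ 0.6025,  0.7513, -0.0032]), array([-0.001 ,  0.0024, -0.1592]))
```

{"api": "jog_arm", "payload": {
  "moves": [
    [[0,0,-0.1,0,0.002,0],[0,0,-0.3,0,0.002,0],[0,0,-0.48,0,0.002,0],[0.08,0.1,-0.52,0,0.002,-0.04],[0.2,0.25,-0.52,0,0.002,-0.09],[0.33,0.41,-0.52,0,0.002,-0.13],[0.46,0.57,-0.52,0,0.002,-0.159],[0.57,0.72,-0.52,0,0.002,-0.159]]
  ]
}}

```text
time_s: 3.9
ee_pos: [0.5346, -0.0356, 0.2314]
orientation: [-3.141, -0.003, 3.061]
wrist_force: [0.7, 0.9, -1.2]
finger_gap: 0.0214
gripper_force: 51.0
```

```bash
python3 -c "
from h import *
from plant import robot,cams
s=robot.sense();print(s['ee_pos'],s['orientation'],s['finger_gap'],s['wrist_force'])
c=cams.read_camera('side');cv2.imwrite('pics/s1.png',cv2.resize(c['image'][100:320,170:400],None,fx=2.6,fy=2.6)[:,:,::-1])
print(rel([.5317,-.0277,.136],175.4))"
```

```text
[ 0.53462892 -0.03563513  0.23138063] [-3.14087543e+00 -2.84055023e-03  3.06095684e+00] 0.021447082256859557 [ 0.72245227  0.87669753 -1.22863814]
(array([-0.0026, -0.0004,  0.3814]), array([ 0.0046, -0.0049,  0.0037]))
```

View pics/s1.png

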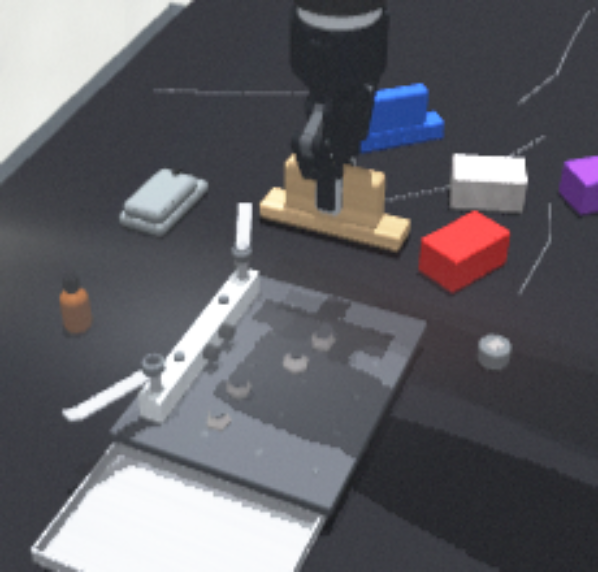

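The scraper is held level and upright (around (330,190) in the crop), and all four chips are still on the plate. Next I lower it behind them.

{"api": "jog_arm", "payload": {
  "moves": [
    [[-0.002,0,0.1,0.004,-0.004,0.003],[-0.002,0,0.2,0.004,-0.004,0.003],[-0.002,0,0.28,0.004,-0.004,0.003],[-0.002,0,0.34,0.004,-0.004,0.003],[-0.002,0,0.37,0.004,-0.004,0.003],[-0.002,0,0.37,0.004,-0.004,0.003],[-0.002,0,0.37,0.004,-0.004,0.003]]
  ]
}}

```text
time_s: 4.65
ee_pos: [0.5371, -0.0377, 0.1408]
orientation: [-3.134, 0.006, 3.056]
wrist_force: [-0.7, 0.8, -0.2]
finger_gap: 0.0212
gripper_force: 50.9
```

```bash
python3 -c "
from h import *
from plant import robot
s=robot.sense();print(s['ee_pos'],s['orientation'],s['wrist_force'])
y=np.radians(-4.6);ex=np.array([np.cos(y),np.sin(y)]);ey=np.array([-ex[1],ex[0]])
O=np.array([.5563,.0536]);p=s['ee_pos'][:2]-O;print('plate',p@ex,p@ey)
T=O-.018*ex+.137*ey;print(T,rel([*T,.136],175.4))"
```

```text
[ 0.53709667 -0.03768006  0.14075277] [-3.13404326  0.00642551  3.05598008] [-0.70517569  0.79271655 -0.17899626]
plate -0.011820915059170654 -0.09252612153736725
[0.54934523 0.19160229] (array([0.0297, 0.9181, 0.0119]), array([-0.0048,  0.0041, -0.0034]))
```

{"api": "jog_arm", "payload": {
  "moves": [
    [[0.046,0,0.006,-0.005,0.004,-0.003],[0.046,0,0.012,-0.005,0.004,-0.003],[0.046,0.04,0.012,-0.005,0.004,-0.003],[0.046,0.08,0.012,-0.005,0.004,-0.003],[0.046,0.12,0.012,-0.005,0.004,-0.003],[0.046,0.16,0.012,-0.005,0.004,-0.003],[0.046,0.2,0.012,-0.005,0.004,-0.003],[0.046,0.24,0.012,-0.005,0.004,-0.003]]
  ]
}}

```text
time_s: 5.45
ee_pos: [0.5304, 0.0244, 0.1366]
orientation: [3.141, -0.001, 3.061]
wrist_force: [-0.0, -0.4, -1.2]
finger_gap: 0.0211
gripper_force: 50.9
```

```bash
cat > st.py <<'E'
from h import *
from plant import robot
s=robot.sense();print(s['ee_pos'].round(4),s['orientation'].round(4),s['wrist_force'].round(2),s['wrist_torque'].round(3),s['finger_gap'])
y=np.radians(-4.6);ex=np.array([np.cos(y),np.sin(y)]);ey=np.array([-ex[1],ex[0]])
O=np.array([.5563,.0536]);p=s['ee_pos'][:2]-O;print('plate',(p@ex).round(4),(p@ey).round(4))
E
python3 st.py
```

```text
[0.5304 0.0244 0.1366] [ 3.1412e+00 -9.0000e-04  3.0615e+00] [-0.01 -0.37 -1.21] [-0.025 -0.014  0.011] 0.02111239096940922
plate -0.0235 -0.0312
```

{"api": "jog_arm", "payload": {
  "moves": [
    [[0,0.04,0.004,0,0,0],[0,0.08,0.004,0,0,0],[0,0.12,0.004,0,0,0],[0,0.16,0.004,0,0,0],[0,0.2,0.004,0,0,0],[0,0.24,0.004,0,0,0],[0,0.28,0.004,0,0,0],[0,0.32,0.004,0,0,0]]
  ]
}}

```text
time_s: 6.25
ee_pos: [0.5369, 0.1038, 0.1357]
orientation: [3.141, -0.001, 3.061]
wrist_force: [0.6, -1.0, -1.4]
finger_gap: 0.0213
gripper_force: 50.9
```

{"api": "jog_arm", "payload": {
  "moves": [
    [[0,0.04,0,0,0,0],[0,0.08,0,0,0,0],[0,0.12,0,0,0,0],[0,0.16,0,0,0,0],[0,0.2,0,0,0,0],[0,0.24,0,0,0,0],[0,0.28,0,0,0,0],[0,0.32,0,0,0,0]]
  ]
}}

```text
time_s: 7.05
ee_pos: [0.5433, 0.1837, 0.1356]
orientation: [3.141, -0.001, 3.061]
wrist_force: [-0.2, -0.2, -0.9]
finger_gap: 0.0217
gripper_force: 51.0
```

```bash
python3 st.py; python3 -c "
from h import *
from plant import cams
c=cams.read_camera('side');a=cv2.resize(c['image'][170:350,170:345],None,fx=2.2,fy=2.2)
c=cams.read_camera('top');b=cv2.resize(c['image'][140:320,130:305],None,fx=2.2,fy=2.2)
cv2.imwrite('pics/s2.png',np.hstack([a,b])[:,:,::-1])"
```

```text
[0.5433 0.1837 0.1356] [ 3.1411e+00 -9.0000e-04  3.0609e+00] [-0.21 -0.15 -0.94] [ 0.019 -0.046 -0.009] 0.02167814812379954
plate -0.0234 0.1286
```

View pics/s2.png

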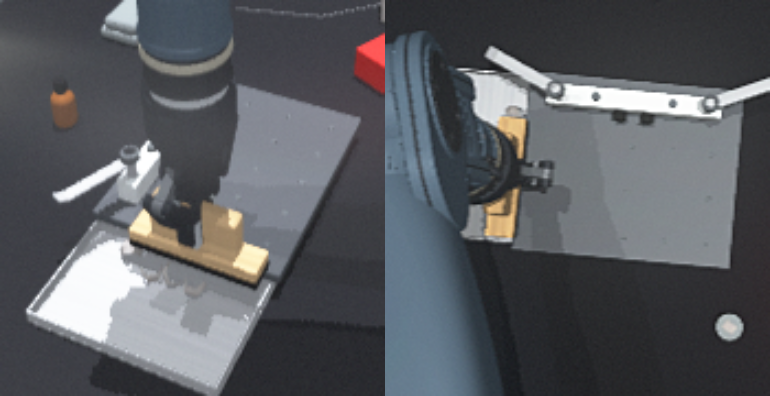

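In the side half, the four chips are now in front of the scraper, at (125,250), (157,275), (178,280) and (195,290). The plate behind it is clear. I push a little further so that none stays on the rim, then lift and carry the scraper back.

{"api": "jog_arm", "payload": {
  "moves": [
    [[0,0.03,0,0,0,0],[0,0.06,0,0,0,0],[0,0.08,0,0,0,0],[0,0.08,0,0,0,0],[0,0.06,-0.1,0,0,0],[0,0,-0.3,0,0,0],[0,-0.15,-0.45,0,0,0],[0,-0.3,-0.45,0,0,0]]
  ]
}}

```text
time_s: 7.95
ee_pos: [0.5399, 0.108, 0.2551]
orientation: [3.139, 0.011, 3.063]
wrist_force: [2.0, -0.8, -1.4]
finger_gap: 0.0221
gripper_force: 51.1
```

{"api": "jog_arm", "payload": {
  "moves": [
    [[0,-0.15,0,0,0,0],[0,-0.3,0,0,0,0],[0,-0.45,0,0,0,0],[0,-0.6,0,0,0,0],[0,-0.7,0,0,0,0],[0,-0.7,0,0,0,0],[0,-0.7,0,0,0,0]]
  ]
}}

```text
time_s: 8.65
ee_pos: [0.523, -0.067, 0.2481]
orientation: [3.141, -0.001, 3.059]
wrist_force: [0.4, -0.6, -1.0]
finger_gap: 0.0213
gripper_force: 50.9
```

```bash
python3 st.py; python3 -c "
from h import *
from plant import cams
print(rel([.6132,-.2542,.235],161.5))
c=cams.read_camera('side');a=cv2.resize(c['image'][190:350,170:345],None,fx=2.2,fy=2.2)
c=cams.read_camera('top');b=cv2.resize(c['image'][140:300,130:305],None,fx=2.2,fy=2.2)
cv2.imwrite('pics/s3.png',np.hstack([a,b])[:,:,::-1])"
```

```text
[ 0.523  -0.067   0.2481] [ 3.1407e+00 -9.0000e-04  3.0591e+00] [ 0.41 -0.57 -0.97] [0.058 0.039 0.049] 0.02133188901842403
plate -0.0235 -0.1229
(array([-0.4214, -0.7167,  0.0513]), array([ 0.0005, -0.0006,  0.1531]))
```

View pics/s3.png

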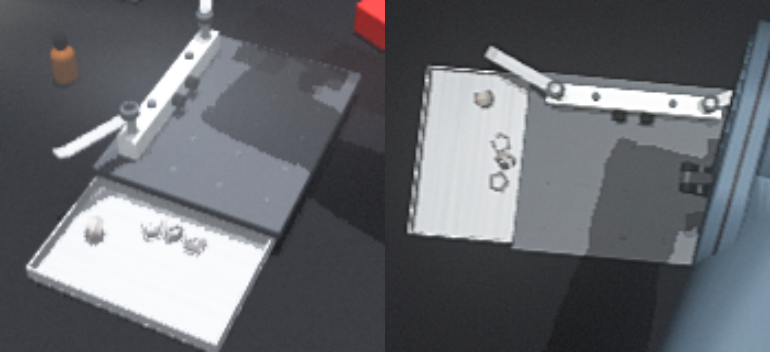

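All four chips are in the tray: top half (484,98), (501,143), (506,158) and (498,181). The plate is clean. I put the scraper back where it stood.

{"api": "jog_arm", "payload": {
  "moves": [
    [[-0.09,-0.15,0,0,0,0.04],[-0.18,-0.3,0,0,0,0.08],[-0.27,-0.45,0,0,0,0.12],[-0.36,-0.6,0,0,0,0.15],[-0.42,-0.7,0.05,0,0,0.153],[-0.421,-0.717,0.2,0,0,0.153],[-0.421,-0.717,0.33,0,0,0.153],[-0.421,-0.717,0.43,0,0,0.153]]
  ]
}}

```text
time_s: 9.55
ee_pos: [0.6133, -0.2521, 0.1374]
orientation: [3.141, -0.004, 2.822]
wrist_force: [-0.1, -0.2, -1.6]
finger_gap: 0.0215
gripper_force: 51.0
```

{"api": "jog_arm", "payload": {
  "moves": [
    [[0,0,0.06,0,0,0],[0,0,0.09,0,0,0],[0,0,0.115,0,0,0],[0,0,0.125,0,0,0],[0,0,0.125,0,0,0],[0,0,0.125,0,0,0]]
  ]
}}

```text
time_s: 10.15
ee_pos: [0.6142, -0.2539, 0.1107]
orientation: [-3.141, 0.002, 2.821]
wrist_force: [-0.9, 0.3, -1.2]
finger_gap: 0.0216
gripper_force: 51.0
```

```bash
python3 st.py
```

```text
[ 0.6142 -0.2539  0.1107] [-3.1413e+00  1.6000e-03  2.8206e+00] [-0.9   0.27 -1.16] [0.031 0.03  0.054] 0.0215570207229107
plate 0.0824 -0.3019
```

{"api": "jog_arm", "payload": {
  "moves": [
    [[0,0,0.012,0,0,0],[0,0,0.02,0,0,0],[0,0,0.026,0,0,0],[0,0,0.026,0,0,0]]
  ]
}}

```text
time_s: 10.55
ee_pos: [0.6136, -0.2537, 0.1041]
orientation: [-3.142, 0.0, 2.821]
wrist_force: [-2.4, 0.7, 4.8]
finger_gap: 0.0214
gripper_force: 51.6
```

Contact with the bench. I release, and lift once the fingers are open.

{"api": "jog_arm", "payload": {
  "moves": [
    [[0,0,0,0,0,0],[0,0,0,0,0,0],[0,0,0,0,0,0],[0,0,0,0,0,0],[0,0,0,0,0,0],[0,0,0,0,0,0]]
  ],
  "gripper": -1
}}

```text
time_s: 11.15
ee_pos: [0.6135, -0.2535, 0.1025]
orientation: [3.141, -0.001, 2.821]
wrist_force: [-0.2, 0.1, 0.4]
finger_gap: 0.0856
gripper_force: 0.0
```

{"api": "jog_arm", "payload": {
  "moves": [
    [[0,0,-0.05,0,0,0],[0,0,-0.15,0,0,0],[0,0,-0.3,0,0,0],[0,0,-0.3,0,0,0],[0,0,-0.3,0,0,0],[0,0,-0.3,0,0,0]]
  ]
}}

```text
time_s: 11.75
ee_pos: [0.6133, -0.2534, 0.1773]
orientation: [3.141, -0.002, 2.821]
wrist_force: [0.3, -0.4, 0.4]
finger_gap: 0.0854
gripper_force: 0.0
```

```bash
python3 st.py; python3 -c "
from h import *
from plant import cams
print(rel([.4427,-.3222,.179],193.1))
c=cams.read_camera('side')
for q in blobs(c,(8,60,60),(28,255,255),(250,130,330,195)):print(cv2.boundingRect(q))"
```

```text
[ 0.6133 -0.2534  0.1773] [ 3.1412e+00 -1.7000e-03  2.8205e+00] [ 0.27 -0.36  0.44] [ 0.027 -0.034  0.004] 0.08535923127572614
plate 0.0814 -0.3015
(array([ 0.5606, -0.4763, -0.006 ]), array([ 0.0005, -0.001 , -0.35  ]))
(274, 153, 42, 33)
```

{"api": "jog_arm", "payload": {
  "moves": [
    [[0.14,-0.12,0,0,0,-0.09],[0.28,-0.24,0,0,0,-0.18],[0.42,-0.36,0,0,0,-0.27],[0.53,-0.45,0,0,0,-0.34],[0.56,-0.476,0,0,-0.001,-0.35],[0.56,-0.476,0,0,-0.001,-0.35],[0.56,-0.476,0,0,-0.001,-0.35],[0.56,-0.476,0,0,-0.001,-0.35]]
  ]
}}

```text
time_s: 12.6
ee_pos: [0.4438, -0.3218, 0.1772]
orientation: [3.141, 0.001, -2.912]
wrist_force: [0.2, -0.5, -0.5]
finger_gap: 0.0853
gripper_force: 0.0
```

```bash
python3 st.py; python3 -c "
from h import *
print(rel([.4427,-.3222,.078],193.1))"
```

```text
[ 0.4438 -0.3218  0.1772] [ 3.1405e+00  7.0000e-04 -2.9121e+00] [ 0.18 -0.49 -0.53] [0.027 0.014 0.041] 0.0853488231607679
plate -0.0821 -0.3832
(array([ 0.0047, -0.0011,  0.3967]), array([0.0007, 0.0004, 0.0005]))
```

{"api": "jog_arm", "payload": {
  "moves": [
    [[0.004,-0.001,0.12,0,0,0],[0.004,-0.001,0.24,0,0,0],[0.004,-0.001,0.33,0,0,0],[0.004,-0.001,0.38,0,0,0],[0.004,-0.001,0.396,0,0,0],[0.004,-0.001,0.396,0,0,0],[0.004,-0.001,0.396,0,0,0]]
  ]
}}

```text
time_s: 13.3
ee_pos: [0.4433, -0.3234, 0.0802]
orientation: [-3.14, 0.002, -2.912]
wrist_force: [0.7, -0.1, -0.1]
finger_gap: 0.0854
gripper_force: 0.0
```

{"api": "jog_arm", "payload": {
  "moves": [
    [[0,0,0,0,0,0],[0,0,0,0,0,0],[0,0,0,0,0,0],[0,0,0,0,0,0],[0,0,0,0,0,0],[0,0,0,0,0,0],[0,0,0,0,0,0]]
  ],
  "gripper": 1,
  "force": 60
}}

```text
time_s: 14.0
ee_pos: [0.4429, -0.3232, 0.0801]
orientation: [-3.14, 0.002, -2.913]
wrist_force: [-0.5, -0.0, 5.9]
finger_gap: 0.0492
gripper_force: 64.9
```

```bash
python3 st.py; python3 -c "
from h import *
y=np.radians(-4.6);ex=np.array([np.cos(y),np.sin(y)]);ey=np.array([-ex[1],ex[0]])
T=np.array([.5563,.0536])-.01*ex;print(T,rel([*T,.198],175.4))"
```

```text
[ 0.4429 -0.3232  0.0801] [-3.1404e+00  2.3000e-03 -2.9129e+00] [-0.54 -0.03  5.94] [ 0.331  0.133 -0.028] 0.04923934809272553
plate -0.0828 -0.3847
[0.54633221 0.05440199] (array([-0.7465,  1.3766, -0.4717]), array([-0.0005,  0.0015,  0.1967]))
```

{"api": "jog_arm", "payload": {
  "moves": [
    [[0,0,-0.1,0,0.001,0],[0,0,-0.25,0,0.001,0],[-0.04,0.08,-0.4,0,0.001,0.03],[-0.1,0.2,-0.47,0,0.001,0.06],[-0.17,0.32,-0.47,0,0.001,0.1],[-0.25,0.45,-0.47,0,0.001,0.14],[-0.32,0.58,-0.47,0,0.001,0.18],[-0.4,0.72,-0.47,0,0.001,0.195]]
  ]
}}

```text
time_s: 14.8
ee_pos: [0.498, -0.1234, 0.1946]
orientation: [3.141, -0.004, 3.062]
wrist_force: [0.9, 0.2, -4.6]
finger_gap: 0.0488
gripper_force: 64.2
```

{"api": "jog_arm", "payload": {
  "moves": [
    [[0,0.04,0,0,0,0],[0,0.04,0,0,0,0],[0,0.04,0,0,0,0]]
  ]
}}

```text
time_s: 15.1
ee_pos: [0.499, -0.1153, 0.1953]
orientation: [-3.141, -0.003, 3.064]
wrist_force: [0.3, -0.4, -3.0]
finger_gap: 0.0495
gripper_force: 64.2
```

```bash
python3 st.py; python3 -c "
from h import *
y=np.radians(-4.6);ex=np.array([np.cos(y),np.sin(y)]);ey=np.array([-ex[1],ex[0]])
T=np.array([.5563,.0536])-.01*ex;print(T,rel([*T,.198],175.4))"
```

```text
[ 0.499  -0.1153  0.1953] [-3.1411e+00 -2.8000e-03  3.0642e+00] [ 0.32 -0.36 -3.04] [-0.03  -0.037 -0.053] 0.04954972136335949
plate -0.0436 -0.1729
[0.54633221 0.05440199] (array([-0.1364,  0.6913, -0.0115]), array([-0.0003, -0.0018,  0.0018]))
```

{"api": "jog_arm", "payload": {
  "moves": [
    [[-0.03,0.14,0,0,-0.001,0.001],[-0.06,0.28,0,0,-0.001,0.001],[-0.09,0.42,0,0,-0.001,0.001],[-0.11,0.56,0,0,-0.001,0.001],[-0.13,0.66,0,0,-0.001,0.001],[-0.136,0.691,0,0,-0.001,0.001],[-0.136,0.691,0.1,0,-0.001,0.001],[-0.136,0.691,0.2,0,-0.001,0.001]]
  ]
}}

```text
time_s: 15.9
ee_pos: [0.548, 0.0531, 0.1468]
orientation: [-3.141, 0.004, 3.061]
wrist_force: [1.3, 0.4, -4.6]
finger_gap: 0.0489
gripper_force: 64.6
```

{"api": "jog_arm", "payload": {
  "moves": [
    [[0,0,0.05,0,0,0],[0,0,0.05,0,0,0],[0,0,0.05,0,0,0],[0,0,0.05,0,0,0]]
  ]
}}

```text
time_s: 16.3
ee_pos: [0.5479, 0.0542, 0.1356]
orientation: [3.141, 0.004, 3.062]
wrist_force: [0.1, 0.3, -3.1]
finger_gap: 0.0491
gripper_force: 64.4
```

```bash
python3 st.py; python3 -c "
from h import *
from plant import cams
import pickle
t=cams.read_camera('top');s=cams.read_camera('side');pickle.dump((t,s),open('c1.pkl','wb'))
a=cv2.resize(s['image'][170:300,200:345],None,fx=2.7,fy=2.7)
b=cv2.resize(t['image'][160:290,180:325],None,fx=2.7,fy=2.7)
cv2.imwrite('pics/s4.png',np.hstack([a,b])[:,:,::-1])"
```

```text
[0.5479 0.0542 0.1356] [3.1414 0.0037 3.0616] [ 0.11  0.31 -3.07] [0.062 0.021 0.001] 0.04914783639166751
plate -0.0084 -0.0001
```

View pics/s4.png

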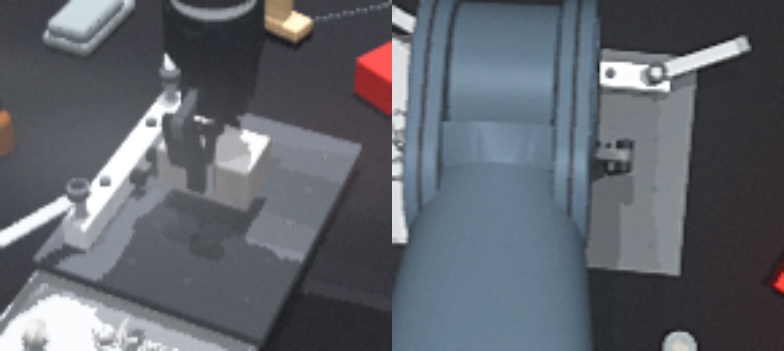

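The block is held level over the plate, with its front end (around (165,160) in the side half) towards the buffers. The arm hides it in the top view. Next I lower it.

```bash
python3 -c "
from h import *
y=np.radians(-4.6);ex=np.array([np.cos(y),np.sin(y)])
T=np.array([.5563,.0536])-.01*ex;print(rel([*T,.112],175.45))"
```

```text
(array([ 0.0068, -0.0009,  0.0947]), array([ 0.0002,  0.0025, -0.    ]))
```

{"api": "jog_arm", "payload": {
  "moves": [
    [[0.006,-0.001,0.04,0,0.0025,0],[0.006,-0.001,0.07,0,0.0025,0],[0.006,-0.001,0.085,0,0.0025,0],[0.006,-0.001,0.093,0,0.0025,0],[0.006,-0.001,0.093,0,0.0025,0],[0.006,-0.001,0.093,0,0.0025,0]]
  ]
}}

```text
time_s: 17.0
ee_pos: [0.5456, 0.0547, 0.1106]
orientation: [3.141, -0.002, 3.063]
wrist_force: [-0.1, 0.4, -4.5]
finger_gap: 0.049
gripper_force: 64.7
```

{"api": "jog_arm", "payload": {
  "moves": [
    [[0,0,0.004,0,0,0],[0,0,0.008,0,0,0],[0,0,0.008,0,0,0]]
  ]
}}

```text
time_s: 17.3
ee_pos: [0.5457, 0.0547, 0.1101]
orientation: [3.141, -0.002, 3.063]
wrist_force: [-3.9, -0.2, 5.4]
finger_gap: 0.0495
gripper_force: 65.5
```

```bash
python3 st.py
```

```text
[0.5457 0.0547 0.1101] [ 3.1414e+00 -1.9000e-03  3.0625e+00] [-3.93 -0.24  5.39] [-0.027  0.541  0.036] 0.049454808624238865
plate -0.0107 0.0002
```

Touchdown on the plate. I open so the block settles flat, then regrip.

{"api": "jog_arm", "payload": {
  "moves": [
    [[0,0,0,0,0,0],[0,0,0,0,0,0],[0,0,0,0,0,0],[0,0,0,0,0,0],[0,0,-0.008,0,0,0],[0,0,-0.008,0,0,0]]
  ],
  "gripper": -0.5
}}

```text
time_s: 17.9
ee_pos: [0.5455, 0.0546, 0.1109]
orientation: [3.141, -0.003, 3.062]
wrist_force: [0.8, 1.0, 0.4]
finger_gap: 0.064
gripper_force: 0.0
```

```bash
python3 st.py
```

```text
[0.5455 0.0546 0.1109] [ 3.1413e+00 -2.6000e-03  3.0624e+00] [0.82 1.04 0.38] [ 0.02  -0.069  0.007] 0.06400944573601758
plate -0.0108 0.0002
```

{"api": "jog_arm", "payload": {
  "moves": [
    [[0,0,0,0,0,0],[0,0,0,0,0,0],[0,0,0,0,0,0],[0,0,0,0,0,0],[0,0,0,0,0,0]]
  ],
  "gripper": 1,
  "force": 40
}}

```text
time_s: 18.4
ee_pos: [0.5456, 0.0547, 0.1109]
orientation: [3.141, -0.002, 3.063]
wrist_force: [0.1, 0.7, 2.4]
finger_gap: 0.0495
gripper_force: 44.8
```

```bash
python3 st.py; python3 -c "
from h import *
y=np.radians(-4.6);ex=np.array([np.cos(y),np.sin(y)])
T=np.array([.5563,.0536])+.009*ex;from plant import robot;print(rel([*T,robot.sense()['ee_pos'][2]],175.4))"
```

```text
[0.5456 0.0547 0.1109] [ 3.1412e+00 -2.5000e-03  3.0625e+00] [0.1  0.75 2.36] [ 0.117 -0.076  0.006] 0.049514593560134434
plate -0.0108 0.0003
(array([-0.0791, -0.0011, -0.0002]), array([ 0.0002, -0.0016,  0.0008]))
```

{"api": "jog_arm", "payload": {
  "moves": [
    [[-0.012,0,0,0,0,0],[-0.024,0,0,0,0,0],[-0.036,0,0,0,0,0],[-0.048,-0.001,0,0,0,0],[-0.056,-0.001,0,0,0,0],[-0.06,-0.001,0,0,0,0],[-0.06,-0.001,0,0,0,0]]
  ]
}}

```text
time_s: 19.1
ee_pos: [0.5579, 0.0535, 0.111]
orientation: [3.141, -0.009, 3.063]
wrist_force: [-7.4, 0.5, 9.8]
finger_gap: 0.0494
gripper_force: 45.8
```

```bash
python3 st.py; python3 -c "
from h import *
from plant import cams
s=cams.read_camera('side');pickle.dump(s,open('c2.pkl','wb'))
a=cv2.resize(s['image'][190:290,215:325],None,fx=5.5,fy=5.5,interpolation=cv2.INTER_CUBIC)
cv2.imwrite('pics/s5.png',a[:,:,::-1])"
```

```text
[0.5579 0.0535 0.111 ] [ 3.1414 -0.009   3.0628] [-7.43  0.48  9.79] [ 0.188  1.326 -0.066] 0.04943886158176192
plate 0.0016 0.0
```

View pics/s5.png

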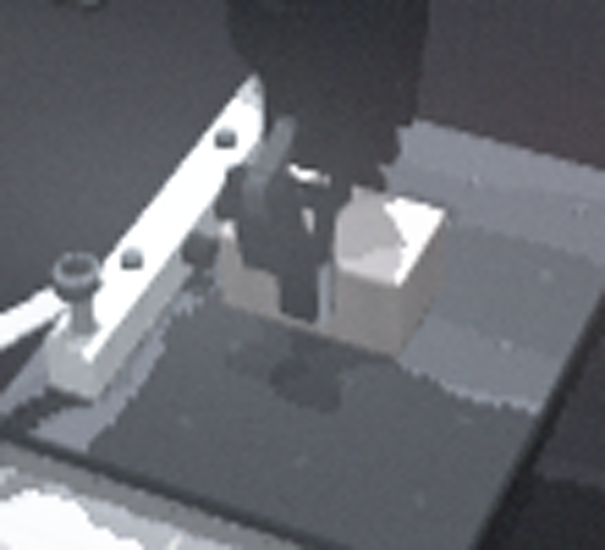

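```bash
python3 -c "
from h import *
s=pickle.load(open('c2.pkl','rb'))
y=np.radians(-4.6);ex=np.array([np.cos(y),np.sin(y)]);ey=np.array([-ex[1],ex[0]]);O=np.array([.5563,.0536])
f=lambda u,v,z:[round(float(k),4) for k in ((lambda w:(w@ex,w@ey))(ray(s,[(u/5.5+215-.4,v/5.5+190-.4)],z)[0][:2]-O))]
print('front bot',f(228,307,.03),'rear bot',f(395,357,.03),'rear top',f(401,283,.07),'rear top -y',f(446,208,.07))
print('left buffer',f(200,245,.046),'bar near end front bottom',f(93,398,.03),'top',f(93,360,.056))
print('plate corner NL',f(483,548,.03),'bar hole',f(132,260,.056),f(226,137,.056))
"
```

```text
front bot [0.0394, 0.0271] rear bot [-0.0355, 0.0253] rear top [-0.0371, 0.0232] rear top -y [-0.0361, -0.0248]
left buffer [0.0587, 0.0133] bar near end front bottom [0.0648, 0.0948] top [0.0605, 0.0977]
plate corner NL [-0.1046, 0.1017] bar hole [0.0743, 0.0419] [0.0751, -0.0433]
```

The block's centre is within about 1 mm of the buffer axis, with about 7 mm still to go. The reaction so far is drag, so I ease the down-pressure before going on.

{"api": "jog_arm", "payload": {
  "moves": [
    [[0,0,-0.003,0,0,0],[0,0,-0.006,0,0,0],[0,0,-0.006,0,0,0],[0,0,-0.006,0,0,0]]
  ]
}}

```text
time_s: 19.55
ee_pos: [0.5599, 0.0531, 0.111]
orientation: [-3.142, -0.004, 3.062]
wrist_force: [1.3, -0.7, -4.4]
finger_gap: 0.0497
gripper_force: 44.4
```

```bash
python3 st.py
```

```text
[0.5599 0.0531 0.111 ] [-3.1416 -0.0044  3.0624] [ 1.28 -0.66 -4.38] [0.034 0.001 0.012] 0.04972122771658803
plate 0.0036 -0.0002
```

{"api": "jog_arm", "payload": {
  "moves": [
    [[-0.004,0,0.002,0,-0.001,0],[-0.008,0,0.003,0,-0.001,0],[-0.012,0,0.003,0,-0.001,0],[-0.016,0,0.003,0,-0.001,0],[-0.016,0,0.003,0,-0.001,0]]
  ]
}}

```text
time_s: 20.05
ee_pos: [0.5646, 0.0528, 0.1111]
orientation: [3.141, -0.001, 3.062]
wrist_force: [0.0, -0.2, -3.7]
finger_gap: 0.0489
gripper_force: 44.4
```

```bash
python3 st.py
```

```text
[0.5646 0.0528 0.1111] [ 3.1414e+00 -1.2000e-03  3.0624e+00] [ 0.02 -0.23 -3.71] [-0.01  -0.075  0.006] 0.04891779406915
plate 0.0083 -0.0001
```

Almost weightless, with no drag. I lower it slightly and creep to contact.

{"api": "jog_arm", "payload": {
  "moves": [
    [[-0.002,0,0.002,0,0,0],[-0.004,0,0.002,0,0,0],[-0.006,0,0.002,0,0,0],[-0.008,0,0.002,0,0,0],[-0.008,0,0.002,0,0,0]]
  ]
}}

```text
time_s: 20.55
ee_pos: [0.5663, 0.0527, 0.111]
orientation: [3.141, -0.002, 3.062]
wrist_force: [-2.6, -0.8, -1.4]
finger_gap: 0.0494
gripper_force: 44.5
```

```bash
python3 st.py
```

```text
[0.5663 0.0527 0.111 ] [ 3.1414e+00 -1.5000e-03  3.0625e+00] [-2.65 -0.76 -1.35] [0.037 0.39  0.002] 0.049420617301021715
plate 0.01 -0.0001
```

{"api": "jog_arm", "payload": {
  "moves": [
    [[-0.002,0,0,0,0,0],[-0.004,0,0,0,0,0],[-0.006,0,0,0,0,0],[-0.006,0,0,0,0,0],[-0.006,0,0,0,0,0]]
  ]
}}

```text
time_s: 21.05
ee_pos: [0.567, 0.0527, 0.1109]
orientation: [3.141, -0.003, 3.063]
wrist_force: [-5.8, -0.1, 1.7]
finger_gap: 0.0492
gripper_force: 44.9
```

```bash
python3 st.py
```

```text
[0.567  0.0527 0.1109] [ 3.1415 -0.0034  3.0626] [-5.75 -0.14  1.73] [0.076 1.024 0.023] 0.049186472228029014
plate 0.0107 -0.0
```

{"api": "jog_arm", "payload": {
  "moves": [
    [[0,0,-0.002,0,0,0],[-0.002,0,-0.003,0,0,0],[-0.004,0,-0.003,0,0,0],[-0.004,0,-0.003,0,0,0],[-0.004,0,-0.003,0,0,0]]
  ]
}}

```text
time_s: 21.55
ee_pos: [0.5675, 0.0527, 0.111]
orientation: [3.141, -0.005, 3.063]
wrist_force: [-7.0, 0.8, 1.0]
finger_gap: 0.0495
gripper_force: 44.7
```

```bash
python3 st.py
```

```text
[0.5675 0.0527 0.111 ] [ 3.1415 -0.0048  3.0626] [-7.05  0.81  0.96] [ 0.051  1.235 -0.029] 0.04945447560353376
plate 0.0112 -0.0
```

{"api": "jog_arm", "payload": {
  "moves": [
    [[0,0,0,0,-0.001,0],[-0.002,0,-0.001,0,-0.0015,0],[-0.004,0,-0.001,0,-0.0015,0],[-0.004,0,-0.001,0,-0.0015,0],[-0.004,0,-0.001,0,-0.0015,0]]
  ]
}}

```text
time_s: 22.05
ee_pos: [0.5677, 0.0526, 0.111]
orientation: [3.142, -0.004, 3.063]
wrist_force: [-7.7, -0.7, 1.2]
finger_gap: 0.0496
gripper_force: 44.8
```

```bash
python3 st.py
```

```text
[0.5677 0.0526 0.111 ] [ 3.1415 -0.0045  3.0627] [-7.72 -0.75  1.16] [0.069 1.537 0.037] 0.04963955012709755
plate 0.0114 -0.0
```

{"api": "jog_arm", "payload": {
  "moves": [
    [[0,0,-0.002,0,-0.001,0],[-0.002,0,-0.002,0,-0.001,0],[-0.004,0,-0.002,0,-0.001,0],[-0.006,0,-0.002,0,-0.001,0],[-0.006,0,-0.002,0,-0.001,0],[-0.006,0,-0.002,0,-0.001,0]]
  ]
}}

```text
time_s: 22.65
ee_pos: [0.5681, 0.0526, 0.111]
orientation: [3.142, -0.006, 3.063]
wrist_force: [-10.0, -1.0, 1.5]
finger_gap: 0.0495
gripper_force: 44.8
```

```bash
python3 st.py
```

```text
[0.5681 0.0526 0.111 ] [ 3.1416 -0.0055  3.0628] [-10.03  -0.98   1.48] [ 0.073  2.008 -0.036] 0.049549196324627565
plate 0.0119 -0.0
```

{"api": "jog_arm", "payload": {
  "moves": [
    [[0,0,-0.002,0,0,0],[0,0,-0.003,0,0,0],[0,0,-0.003,0,0,0],[0,0,-0.003,0,0,0]]
  ]
}}

```text
time_s: 23.05
ee_pos: [0.5682, 0.0526, 0.1111]
orientation: [3.142, -0.006, 3.063]
wrist_force: [-8.1, 0.1, -1.7]
finger_gap: 0.0492
gripper_force: 44.6
```

```bash
python3 st.py
```

```text
[0.5682 0.0526 0.1111] [ 3.1415 -0.0057  3.0627] [-8.1   0.08 -1.72] [0.101 1.725 0.025] 0.049239366293588806
plate 0.0119 -0.0001
```

{"api": "jog_arm", "payload": {
  "moves": [
    [[-0.002,0,0,0,0,0],[-0.004,0,-0.001,0,0,0],[-0.006,0,-0.001,0,0,0],[-0.006,0,-0.001,0,0,0],[-0.006,0,-0.001,0,0,0]]
  ]
}}

```text
time_s: 23.55
ee_pos: [0.5687, 0.0526, 0.1112]
orientation: [-3.142, -0.008, 3.063]
wrist_force: [-10.7, 1.1, -0.5]
finger_gap: 0.0493
gripper_force: 44.6
```

{"api": "jog_arm", "payload": {
  "moves": [
    [[0,0,0,0,0,0],[0,0,0,0,0,0]]
  ]
}}

```text
time_s: 23.75
ee_pos: [0.5687, 0.0526, 0.1112]
orientation: [-3.142, -0.008, 3.063]
wrist_force: [-10.7, 0.6, 0.0]
finger_gap: 0.0495
gripper_force: 44.6
```

{"api": "jog_arm", "payload": {
  "moves": [
    [[0,0,0,0,0,0]]
  ]
}}

```text
time_s: 23.85
ee_pos: [0.5686, 0.0526, 0.1111]
orientation: [-3.141, -0.008, 3.063]
wrist_force: [-10.3, -0.2, 0.1]
finger_gap: 0.0497
gripper_force: 44.6
```

```bash
python3 st.py;python3 -c "
from h import *
from plant import cams
s=cams.read_camera('side')
a=cv2.resize(s['image'][190:290,215:325],None,fx=5.5,fy=5.5,interpolation=cv2.INTER_CUBIC)
cv2.imwrite('pics/s6.png',a[:,:,::-1])"
```

```text
[0.5686 0.0526 0.1111] [-3.1415 -0.0081  3.0628] [-10.25  -0.24   0.14] [0.101 2.152 0.025] 0.04970040516513963
plate 0.0124 -0.0
```

View pics/s6.png

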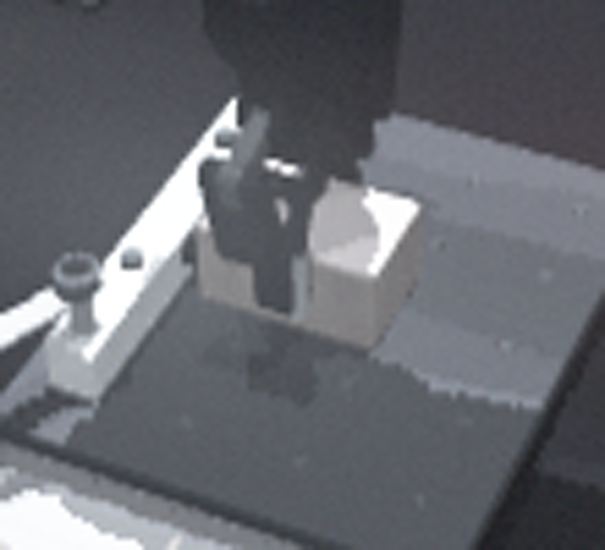

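The block stands against the buffers with about 10 N. I trim the small tool tilt and then hold.

{"api": "jog_arm", "payload": {
  "moves": [
    [[0.0005,0,0,0,-0.001,0],[0.001,0,0,0,-0.002,0],[0.0015,0,0,0,-0.003,0],[0.0015,0,0,0,-0.003,0],[0.0015,0,0,0,-0.003,0]]
  ]
}}

```text
time_s: 24.4
ee_pos: [0.5683, 0.0526, 0.111]
orientation: [-3.142, -0.003, 3.063]
wrist_force: [-11.3, -0.1, -0.2]
finger_gap: 0.0494
gripper_force: 44.6
```

```bash
python3 st.py
```

```text
[0.5683 0.0526 0.111 ] [-3.1416 -0.0033  3.0628] [-11.3   -0.11  -0.16] [0.178 2.098 0.029] 0.04942204554200164
plate 0.012 -0.0
```

{"api": "jog_arm", "payload": {
  "moves": [
    [[0,0,0,0,0,0],[0,0,0,0,0,0],[0,0,0,0,0,0],[0,0,0,0,0,0],[0,0,0,0,0,0],[0,0,0,0,0,0],[0,0,0,0,0,0],[0,0,0,0,0,0]]
  ]
}}

```text
time_s: 25.2
ee_pos: [0.5683, 0.0526, 0.111]
orientation: [-3.142, -0.003, 3.063]
wrist_force: [-10.1, 0.5, -0.2]
finger_gap: 0.0496
gripper_force: 44.6
```

{"api": "jog_arm", "payload": {
  "moves": [
    [[0,0,0,0,0,0],[0,0,0,0,0,0],[0,0,0,0,0,0],[0,0,0,0,0,0],[0,0,0,0,0,0],[0,0,0,0,0,0],[0,0,0,0,0,0],[0,0,0,0,0,0]]
  ]
}}

```text
time_s: 26.0
ee_pos: [0.5683, 0.0526, 0.111]
orientation: [-3.142, -0.003, 3.063]
wrist_force: [-10.0, 0.1, -0.4]
finger_gap: 0.0494
gripper_force: 44.6
```

{"api": "jog_arm", "payload": {
  "moves": [
    [[0,0,0,0,0,0],[0,0,0,0,0,0],[0,0,0,0,0,0],[0,0,0,0,0,0],[0,0,0,0,0,0],[0,0,0,0,0,0],[0,0,0,0,0,0],[0,0,0,0,0,0]]
  ]
}}

```text
time_s: 26.8
ee_pos: [0.5683, 0.0526, 0.111]
orientation: [-3.142, -0.003, 3.063]
wrist_force: [-10.2, 1.5, 0.3]
finger_gap: 0.0495
gripper_force: 44.6
```

{"api": "jog_arm", "payload": {
  "moves": [
    [[0,0,0,0,0,0],[0,0,0,0,0,0],[0,0,0,0,0,0],[0,0,0,0,0,0],[0,0,0,0,0,0],[0,0,0,0,0,0],[0,0,0,0,0,0],[0,0,0,0,0,0]]
  ]
}}

```text
time_s: 27.6
ee_pos: [0.5683, 0.0526, 0.111]
orientation: [-3.142, -0.003, 3.063]
wrist_force: [-9.7, 0.2, -0.2]
finger_gap: 0.0493
gripper_force: 44.6
```

{"api": "jog_arm", "payload": {
  "moves": [
    [[0,0,0,0,0,0],[0,0,0,0,0,0],[0,0,0,0,0,0],[0,0,0,0,0,0],[0,0,0,0,0,0],[0,0,0,0,0,0],[0,0,0,0,0,0],[0,0,0,0,0,0]]
  ]
}}

```text
time_s: 28.4
ee_pos: [0.5683, 0.0526, 0.111]
orientation: [-3.142, -0.003, 3.063]
wrist_force: [-11.2, 0.7, -0.0]
finger_gap: 0.0492
gripper_force: 44.6
```

The push held steady at about 10 N for 4 s, so I hand the job in.

```bash
python3 -c "
from plant import finish_job
print(finish_job())"
```

```text
the job is handed in; nothing more can be done
None
```

The job is handed in: all four chips are in the tray, the scraper is back on the bench, and the block is still held level and centred against both buffers with a push of about 10 N at the wrist, kept up for over 4 s.

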